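Even out two terrarium gravel kits on the pan balance

ROBOT

A 7-joint arm with a two-finger parallel gripper is mounted at the origin on the work surface. World frame = base frame: x ahead of the robot, y to its left, z up, the work surface at z = 0. Lengths are in m, angles in rad, forces in N, time in s.
With the tool pointing down it reaches from about 0.4 to 0.85 m from the base axis. Payload 4.5 kg.
Tool frame: the origin (TCP) lies at the very end of the fingers, on their centre line; the grasp point (between the pads) lies 19 mm behind it; z points along the fingers, y is the line along which they close (so a half turn about z gives the same grasp; the last joint's range is limited). The gripper opens to 85 mm and grips with 20 to 120 N. Pads are 22 mm wide; open, the fingers measure 114 mm over their backs; the gripper's body (76 mm by 85 mm) begins 54 mm behind the grasp point. The pads swing forward as they close: fully open they stand 13 mm farther back than shut.
Start: joints at [-1.178, 0.689, -0.195, 1.565, 0.157, 0.902, -0.215], TCP at [0.219, 0.585, 0.231] pointing down, gripper open.
Joint ranges: [-3.01, 3.01], [-0.46, 2.08], [-1.47, 1.51], [0.13, 2.56], [-1, 4.14], [0.04, 2.09], [-2.66, 2.66]. Speed limits (rad/s): [2.57, 2.57, 3.14, 3.14, 3.14, 3.14, 3.14].

INTERFACE

Orientations are given as a 3x3 rotation matrix whose columns are the frame's x, y, z axes.
In Python, from station import robot, viewer gives the robot as it stands. The module is installed in compiled form; this text tells all that it offers.
- The arm moves only by the shell command python3 -m handwheel 'ROWS' [FORCE]. ROWS is JSON, a list of rows, each a list of 3 entries, a list of its own where there are three numbers: the closure, from 0 (fully open) to 1 (shut), then the shift along the tool's x, y, z in m, then the turn about the tool's z in degrees. A call has 1 to 12 rows; each row is the pose to reach, as a shift and turn from the pose commanded when the call began, along the tool's axes at that moment; what a row does not reach only later rows make up. A row lasts 1/8 s, in which the tool goes at most 62.5 mm and 10.7 degrees, less where a joint would pass 70% of its speed; a pose out of reach is approached as far as the arm can. A call with a gripper value outside its range is refused whole. The fingers move at their own pace and stop on an object; FORCE is the grip in N (left out, the last holds). Time passes only in rows, so rows that repeat a pose let the fingers close. It gives the time, the measured TCP pose, the force, the opening and the grip force at its end, in the units of the state.
- robot.state(): the state, without advancing time (a new reading comes with each control period).
- viewer.read_camera(name): name is "scene" or "top" or "wrist"; returns (picture, depth): 480x640x3 uint8, red, green, blue; 480x640 float32, m along the optical axis (not along the pixel's ray), 0 where there is no reading.
- viewer.get_calibration(name): a dict with "camera_matrix" (3x3 intrinsics, pixels), "R" (3x3) and "t" (3): a world point X has camera coordinates R X + t. Camera axes: x right, y down, z forward; pixel columns grow to the right and rows downward; lengths in m; the calibration is good to about 2 mm. The wrist camera is an equidistant fisheye: a pixel r from the principal point sees the ray r / f radians off the axis. A picture is of the moment at which its call begins: read the wrist's pose just before it. get_calibration takes no time and is no camera call; for the wrist camera it gives the pose at the moment of the call.
- robot.finish_job(): hands the job in; it is judged then, once.
The state is a dict: "clock": time; "joints": joint angles; "dq": joint speeds; "tau": joint torques, N m; "tcp_pos": TCP position; "eef_rot": TCP orientation; "ft_force": force on the tool from outside, world axes, zero at the start; "moment": the same for the moment, N m; "gripper_width": finger opening in m; "finger_force": force on a finger pad.
Only numpy, scipy, OpenCV 4.12 (cv2) and the standard library are available. Lean on these libraries where they do the work, as an engineer would, in place of code of your own. Each camera call takes 0.05 s, during which the arm holds its last target. There are 200 camera calls.

TASK

Share the four gravel tubs between the two pans of the balance so that both pans sit level, for two terrarium kits of equal weight. The tubs look alike but are filled differently, so feel or weigh them to find which belongs where; set them down gently, standing upright with all four in the pans, and leave the other things on the table where they are.

Things in the scene. Friction and masses are not known exactly. Their poses are not given: they have to be found in the camera images.
- tub_a_mid (a point): one of four identical-looking upright round tubs: rigid, straight-sided, opaque white with a white lid, 56 mm in diameter (the lid, its top 14 mm, is 58 mm), 80 mm tall. This point is on its axis half-way up, 40 mm above its underside; z is up its axis.
- tub_b_mid (a point): one of four identical-looking upright tubs (size: see tub_a); this point is on its axis, 40 mm above its underside. The four tubs weigh about 80, 160, 240 and 320 g (each within 4 %), 800 g in all. Which is which cannot be seen, so it must be felt in the hand or found with the balance.
- tub_c_mid (a point): one of four identical-looking upright tubs (size: see tub_a); this point is on its axis, 40 mm above its underside. At the start three tubs stand in a row along one pan, about 80 mm apart centre to centre (gaps of about 22 mm: pinch across the row, along the pan's y); the fourth stands alone in the other pan.
- tub_d_mid (a point): one of four identical-looking upright tubs (size: see tub_a); this point is on its axis, 40 mm above its underside. 
- pan_a_floor (a point): centre of the floor (upper face) of one shallow oblong steel pan of the balance: inside 242 mm along this point's x and 96 mm along its y, rim 4 mm thick, 10 mm above the floor. It stays horizontal and moves only up and down, 8 mm at most either way of its level height, 66 mm over the table; one pan rises as the other sinks.
- pan_b_floor (a point): the same point of the other, equal pan, parallel beside the first, 260 mm away along y (either side). Both stand on a white housing 40 mm high. The balance is sprung: each 20 g of difference moves each pan about 1 mm from level, up to stops at 8 mm (160 g or more); it settles within a second.
- cup: bystander: small open white portion cup, 44 mm wide, 32 mm tall, on top of the housing between the pans; origin under its base
- stone: bystander: grey pebble 46 mm wide, 30 mm tall, on top of the housing between the pans; origin under its base
- caddy: bystander: blue oblong caddy 130 x 200 mm, 100 mm tall, scissors standing in it to 175 mm; origin under its base
- wash_bottle: bystander: white bottle 64 mm in diameter, 155 mm tall; origin under its base
- tray: bystander: flat steel tray 220 x 160 mm, 16 mm high; origin under its base
- spoon: bystander: white spoon 150 mm long lying in the tray
Things that resemble listed ones, but are neither listed nor needed, are in the scene too. Leave any green look-alike of the part that bears tub_a_mid alone. What is shaped like the part that bears tub_b_mid but green is not meant.

How it is judged:
By the outcome, as a careful person would: the job done as asked, in the order asked, and still so for the second after the job is handed in, with the robot touching nothing.
It also fails if it takes over 72 s, if anything falls off the work surface, if the arm or the gripper's body presses on something with over 40 N, if the wrist force passes 120 N, or if a joint passes its speed limit or range.

## Working session

There is one attempt and no reset: what is moved stays moved. The work goes in short steps, Python scripts to look and compute and a shell command to move; the robot and the scene stay as the last step left them, time stands still between calls to the robot, and variables do not carry over. Pictures are saved under pics/ and viewed, at most 10 in all, crops included, and the job is handed in when it is done.

```bash
mkdir -p pics; cat > h.py <<'E'
import numpy as np,cv2
from station import robot,viewer
def grab(n,f=None):
    c=viewer.get_calibration(n); p,d=viewer.read_camera(n)
    if f: cv2.imwrite('pics/'+f,p[:,:,::-1])
    return p,d,c
def pts(d,c):
    K=np.array(c['camera_matrix']);R=np.array(c['R']);t=np.array(c['t'])
    v,u=np.mgrid[:480,:640]
    P=np.stack([(u-K[0,2])/K[0,0]*d,(v-K[1,2])/K[1,1]*d,d],-1)
    return (P-t)@R
E
python3 - <<'E'
from h import *
s=robot.state();print({k:np.round(v,3).tolist() for k,v in s.items()})
for n in('top','scene'):
    p,d,c=grab(n,n+'1.png');np.savez(n+'1.npz',p=p,W=pts(d,c),d=d)
    print(n,np.round(c['camera_matrix'],1).tolist(),np.round(c['R'],3).tolist(),np.round(c['t'],3))
E
```

```text
{'clock': 0.0, 'joints': [-1.178, 0.69, -0.194, 1.566, 0.157, 0.902, -0.215], 'dq': [0.001, -0.0, -0.001, 0.001, 0.001, -0.001, 0.001], 'tau': [-0.0, -53.962, -1.267, -15.854, 0.009, 0.009, -0.0], 'tcp_pos': [0.219, 0.585, 0.23], 'eef_rot': [[-0.936, 0.351, -0.001], [0.351, 0.936, -0.002], [-0.0, -0.002, -1.0]], 'ft_force': [-1.082, 0.229, 0.193], 'moment': [0.012, 0.018, 0.007], 'finger_force': 0.0, 'gripper_width': 0.085}
top [[625.2, 0.0, 314.4], [0.0, 625.2, 245.8], [0.0, 0.0, 1.0]] [[0.0, -1.0, 0.009], [-0.99, -0.002, -0.142], [0.142, -0.009, -0.99]] [-0.006  0.484  1.802]
scene [[469.2, 0.0, 330.5], [0.0, 469.2, 245.8], [0.0, 0.0, 1.0]] [[-0.253, 0.967, -0.02], [0.644, 0.153, -0.75], [-0.722, -0.203, -0.662]] [ 0.123 -0.255  1.428]
```

View pics/top1.png

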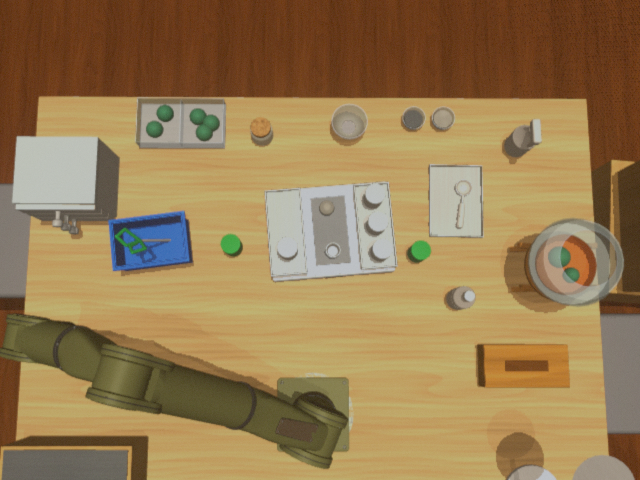

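View pics/scene1.png

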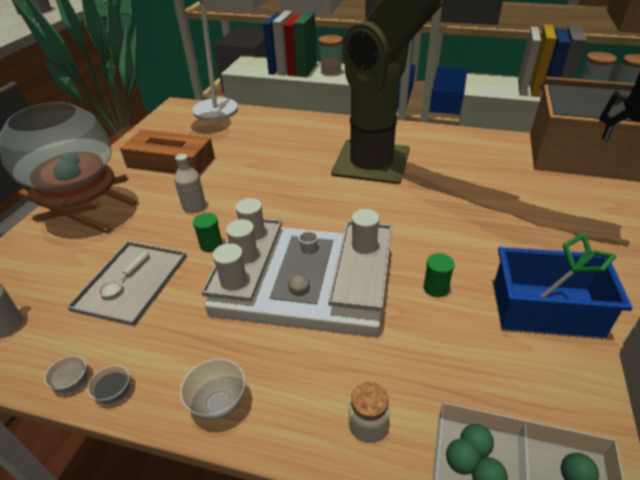

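The top view shows the three-tub pan on the right at about (374,196), (378,223), (382,250), and the lone tub at (288,248) in the left pan. The cup is at (333,251), the pebble at (327,208), and green look-alikes are at (231,244) and (420,251). The scene view agrees.

```bash
python3 - <<'E'
from h import *
z=np.load('top1.npz');W=z['W']
roi=np.zeros((480,640),bool);roi[175:285,260:400]=1
m=((W[...,2]>.125)&(W[...,2]<.18)&roi).astype(np.uint8)
n,l,s,c=cv2.connectedComponentsWithStats(m)
for i in range(1,n):
    if s[i,4]>40:
        q=W[l==i]; zt=np.median(q[:,2]); q=q[q[:,2]>zt-.006]
        (cx,cy),r=cv2.minEnclosingCircle(q[:,:2].astype(np.float32))
        print(c[i].round(),s[i,4],'ctr',np.round([cx,cy,r],4),'mean',q.mean(0).round(4),'ztop',zt.round(4))
for y in ('pos','neg'):
    m=(W[...,2]>.05)&(W[...,2]<.09)&roi
    m&=(W[...,1]>.045) if y=='pos' else (W[...,1]<-.085)
    q=W[m]; r=cv2.minAreaRect(q[:,:2].astype(np.float32)); print(y,m.sum(),r,np.percentile(q[:,2],[5,25,50,75,95]).round(4))
for (u,v) in [(288,215),(288,205),(362,200),(364,225),(368,250),(327,230),(305,250)]: print(u,v,W[v,u].round(4))
E
```

```text
[375. 193.] 340 ctr [ 0.6193 -0.1739  0.0294] mean [ 0.6186 -0.1736  0.1388] ztop 0.138
[378. 221.] 338 ctr [ 0.5401 -0.1811  0.0293] mean [ 0.5399 -0.1805  0.1391] ztop 0.1383
[287. 247.] 356 ctr [0.4655 0.0704 0.0294] mean [0.4653 0.071  0.1547] ztop 0.1538
[382. 248.] 341 ctr [ 0.4637 -0.1926  0.0291] mean [ 0.464  -0.1926  0.1387] ztop 0.1382
pos 2183 ((0.5163232088088989, 0.09126349538564682), (0.26291921734809875, 0.09284768253564835), 0.33738720417022705) [0.0667 0.0715 0.0747 0.0782 0.0844]
neg 1949 ((0.5397770404815674, -0.1566491574048996), (0.25661247968673706, 0.1543387770652771), 4.447877883911133) [0.0519 0.0563 0.0599 0.0645 0.0731]
288 215 [0.5688 0.0716 0.0719]
288 205 [0.5989 0.0719 0.0692]
362 200 [ 0.6161 -0.1443  0.0606]
364 225 [ 0.5412 -0.149   0.0645]
368 250 [ 0.4687 -0.1603  0.0585]
327 230 [ 0.5293 -0.042   0.0462]
305 250 [0.4656 0.0221 0.079 ]
```

```bash
cat >> h.py <<'E'
def go(t,yaw=None):
    """shift in tool axes to world target; yaw = direction of tool y (deg)"""
    s=robot.state();R=np.array(s['eef_rot']);d=R.T@(np.array(t)-s['tcp_pos'])
    a=np.degrees(np.arctan2(R[1,1],R[0,1]))
    print('t',round(s['clock'],2),'shift',d.round(4),'yaw now',a.round(2),'turn',None if yaw is None else round(a-yaw,2))
E
python3 - <<'E'
from h import *
z=np.load('top1.npz');W=z['W']
roi=np.zeros((480,640),bool);roi[170:290,255:402]=1
q=W[roi&(W[...,2]>.034)&(W[...,2]<.17)]
print(cv2.minAreaRect(q[:,:2].astype(np.float32)))
go([.4655,.071,.23],96.9)
E
```

```text
((0.53033447265625, -0.05158501863479614), (0.2711101770401001, 0.36475229263305664), 4.923650741577148)
t 0.1 shift [-0.4109 -0.3945  0.0013] yaw now 69.45 turn -27.45
```

```bash
python3 -m handwheel '[[0,[-0.03,-0.03,0],-3],[0,[-0.07,-0.067,0],-6],[0,[-0.11,-0.106,0],-9],[0,[-0.15,-0.144,0],-12],[0,[-0.19,-0.182,0],-15],[0,[-0.23,-0.221,0],-18],[0,[-0.27,-0.26,0],-20],[0,[-0.31,-0.3,0],-22],[0,[-0.35,-0.336,0],-24],[0,[-0.385,-0.37,0],-26],[0,[-0.411,-0.395,0],-27],[0,[-0.411,-0.395,0],-27]]' 40
python3 - <<'E'
from h import *
grab('wrist','w1.png')
go([.4655,.071,.1],96)
E
```

```text
clock: 1.6
tcp_pos: [0.4664, 0.0676, 0.2308]
eef_rot: [[-0.994, -0.106, -0.001], [-0.106, 0.994, -0.002], [0.001, -0.001, -1.0]]
ft_force: [-0.7, 0.7, 0.4]
gripper_width: 0.0851
finger_force: 0.0
t 1.65 shift [-1.00e-04  1.10e-03  1.31e-01] yaw now 96.26 turn 0.26
```

View pics/w1.png

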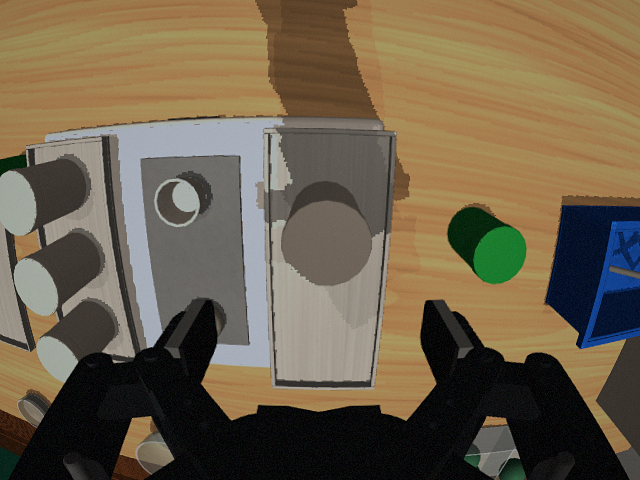

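The wrist view shows the lone tub at (325,235), midway between the pads at x≈210 and x≈430. I'll go down and grip.

```bash
python3 -m handwheel '[[0,[0,0.001,0.04],0],[0,[0,0.001,0.08],0],[0,[0,0.001,0.11],0],[0,[0,0.001,0.127],0],[0,[0,0.001,0.127],0],[1,[0,0.001,0.127],0],[1,[0,0.001,0.127],0],[1,[0,0.001,0.127],0],[1,[0,0.001,0.127],0],[1,[0,0.001,0.127],0]]' 30; python3 -m handwheel '[[1,[0,0,-0.01],0],[1,[0,0,-0.025],0],[1,[0,0,-0.035],0],[1,[0,0,-0.035],0],[1,[0,0,-0.035],0],[1,[0,0,-0.035],0]]'
cat >> h.py <<'E'
def weigh(n=12):
    f=[]
    for i in range(n):
        viewer.read_camera('wrist');f.append(robot.state()['ft_force'])
    f=np.array(f);print('F',f.mean(0).round(3),'sd',f.std(0).round(3),robot.state()['gripper_width'])
E
python3 -c "
from h import *
weigh()"
```

```text
clock: 2.9
tcp_pos: [0.4659, 0.0726, 0.1046]
eef_rot: [[-0.994, -0.113, 0.001], [-0.113, 0.994, 0.001], [-0.001, 0.001, -1.0]]
ft_force: [0.6, 1.4, 4.3]
gripper_width: 0.0568
finger_force: 31.0
clock: 3.65
tcp_pos: [0.4652, 0.0719, 0.1389]
eef_rot: [[-0.994, -0.112, -0.001], [-0.112, 0.994, -0.0], [0.001, -0.0, -1.0]]
ft_force: [0.3, -0.1, 0.5]
gripper_width: 0.057
finger_force: 32.1
F [-0.034  0.071 -0.928] sd [0.302 0.553 0.448] 0.05671581169985755
```

```bash
python3 -c "
from h import *
weigh(20)"; python3 -m handwheel '[[1,[0,0,0.015],0],[1,[0,0,0.026],0],[1,[0,0,0.031],0],[1,[0,0,0.033],0],[1,[0,0,0.034],0],[1,[0,0,0.034],0],[0,[0,0,0.034],0],[0,[0,0,0.034],0],[0,[0,0,0.034],0],[0,[0,0,-0.02],0],[0,[0,0,-0.08],0],[0,[0,0,-0.08],0]]'; python3 -c "
from h import *
weigh(24)
go([.541,-.1815,.22],96)"
```

```text
F [ 0.058 -0.145 -0.674] sd [0.54  0.464 0.529] 0.0564561769218428
clock: 6.75
tcp_pos: [0.4681, 0.0729, 0.2231]
eef_rot: [[-0.994, -0.112, 0.009], [-0.112, 0.994, 0.002], [-0.009, 0.001, -1.0]]
ft_force: [-0.2, -0.7, -0.4]
gripper_width: 0.0854
finger_force: 0.0
F [-0.145 -0.041 -0.228] sd [0.389 0.412 0.48 ] 0.08550678287245095
t 7.95 shift [-0.0466 -0.2604 -0.0007] yaw now 96.44 turn 0.44
```

The lone tub weighs about 0.6–0.7 N, so it is the 80 g one and needs the 320 g tub as its partner. Next I'll weigh the middle tub of the row.

```bash
python3 -m handwheel '[[0,[-0.008,-0.04,0],0],[0,[-0.018,-0.1,0],0],[0,[-0.028,-0.16,0],0],[0,[-0.04,-0.22,0],0],[0,[-0.046,-0.25,0],0],[0,[-0.0466,-0.2604,0],0],[0,[-0.0466,-0.2604,0],0],[0,[-0.0466,-0.2604,0],0]]'; python3 - <<'E'
from h import *
grab('wrist','w2.png')
go([.541,-.1815,.088],96.5)
E
```

```text
clock: 8.95
tcp_pos: [0.5408, -0.1791, 0.2194]
eef_rot: [[-0.993, -0.115, -0.0], [-0.115, 0.993, 0.001], [0.0, 0.001, -1.0]]
ft_force: [-0.6, -0.8, 0.9]
gripper_width: 0.0851
finger_force: 0.0
t 9.0 shift [ 0.0002 -0.0025  0.1315] yaw now 96.63 turn 0.13
```

View pics/w2.png

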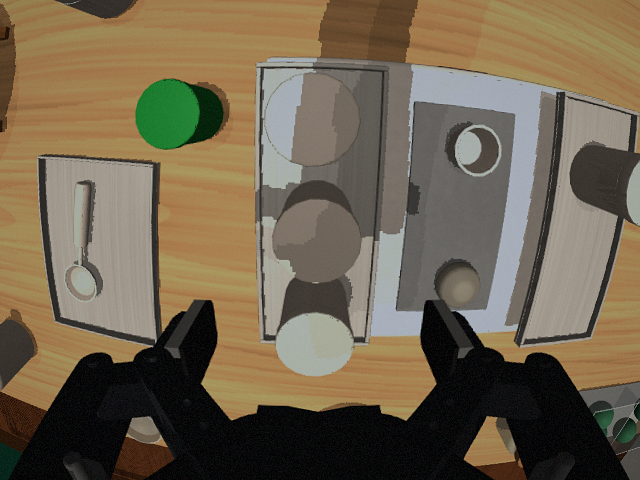

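The middle tub is centred between the pads at (316,238). The near tub is at (312,118) and the far one at (315,345).

```bash
python3 -m handwheel '[[0,[0,-0.0025,0.04],0],[0,[0,-0.0025,0.08],0],[0,[0,-0.0025,0.115],0],[0,[0,-0.0025,0.131],0],[0,[0,-0.0025,0.131],0],[1,[0,-0.0025,0.131],0],[1,[0,-0.0025,0.131],0],[1,[0,-0.0025,0.131],0],[1,[0,-0.0025,0.131],0]]'; python3 -m handwheel '[[1,[0,0,-0.01],0],[1,[0,0,-0.03],0],[1,[0,0,-0.045],0],[1,[0,0,-0.05],0],[1,[0,0,-0.05],0],[1,[0,0,-0.05],0],[1,[0,0,-0.05],0],[1,[0,0,-0.05],0]]'
python3 -c "
from h import *
weigh(20)"
```

```text
clock: 10.12
tcp_pos: [0.5425, -0.1835, 0.0899]
eef_rot: [[-0.994, -0.113, 0.003], [-0.113, 0.994, 0.0], [-0.003, -0.0, -1.0]]
ft_force: [-1.1, 1.7, 7.1]
gripper_width: 0.0566
finger_force: 30.9
clock: 11.12
tcp_pos: [0.5411, -0.1839, 0.1379]
eef_rot: [[-0.994, -0.112, -0.001], [-0.112, 0.994, 0.0], [0.001, 0.0, -1.0]]
ft_force: [-0.3, 0.0, -2.2]
gripper_width: 0.0567
finger_force: 32.6
F [ 0.186  0.034 -2.396] sd [0.556 0.505 0.461] 0.05683482127524688
```

The middle tub weighs about 240 g, so I'll put it back and weigh the far one.

```bash
python3 -m handwheel '[[1,[0,0,0.025],0],[1,[0,0,0.04],0],[1,[0,0,0.046],0],[1,[0,0,0.048],0],[1,[0,0,0.0495],0],[1,[0,0,0.0495],0],[0,[0,0,0.0495],0],[0,[0,0,0.0495],0],[0,[0,0,0.0495],0],[0,[0,0,-0.01],0],[0,[0,0,-0.07],0],[0,[0,0,-0.08],0]]'; python3 -c "
from h import *
go([.619,-.1738,.218],96.5)"
```

```text
clock: 13.62
tcp_pos: [0.544, -0.1842, 0.2224]
eef_rot: [[-0.994, -0.112, 0.008], [-0.112, 0.994, -0.002], [-0.008, -0.002, -1.0]]
ft_force: [-0.3, -0.5, -0.9]
gripper_width: 0.0854
finger_force: 0.0
t 13.62 shift [-0.0756  0.002   0.005 ] yaw now 96.43 turn -0.07
```

```bash
python3 -m handwheel '[[0,[-0.03,0.001,0],0],[0,[-0.06,0.0015,0],0],[0,[-0.0785,0.0015,0],0],[0,[-0.0785,0.0015,0],0],[0,[-0.0785,0.0015,0.04],0],[0,[-0.0785,0.0015,0.08],0],[0,[-0.0785,0.0015,0.115],0],[0,[-0.0785,0.0015,0.13],0],[1,[-0.0785,0.0015,0.13],0],[1,[-0.0785,0.0015,0.13],0],[1,[-0.0785,0.0015,0.13],0],[1,[-0.0785,0.0015,0.13],0]]'; python3 -m handwheel '[[1,[0,0,-0.01],0],[1,[0,0,-0.03],0],[1,[0,0,-0.045],0],[1,[0,0,-0.05],0],[1,[0,0,-0.05],0],[1,[0,0,-0.05],0],[1,[0,0,-0.05],0],[1,[0,0,-0.05],0]]'
python3 -c "
from h import *
weigh(20)"
```

```text
clock: 15.12
tcp_pos: [0.6201, -0.1736, 0.0895]
eef_rot: [[-0.994, -0.112, 0.002], [-0.112, 0.994, -0.0], [-0.002, -0.001, -1.0]]
ft_force: [-0.3, 0.8, 3.1]
gripper_width: 0.0567
finger_force: 32.5
clock: 16.12
tcp_pos: [0.6189, -0.1736, 0.1378]
eef_rot: [[-0.994, -0.112, -0.001], [-0.112, 0.994, 0.0], [0.001, 0.0, -1.0]]
ft_force: [0.0, -0.1, -3.2]
gripper_width: 0.057
finger_force: 32.8
F [-0.059  0.105 -2.984] sd [0.457 0.445 0.474] 0.05683968906558368
```

The far tub is about 320 g, which makes it the partner. I'll carry it to the other pan, about 95 mm beyond the 80 g tub.

```bash
python3 -m handwheel '[[1,[0,0,-0.02],0],[1,[0,0.02,-0.035],0],[1,[0.01,0.06,-0.035],0],[1,[0.015,0.1,-0.035],0],[1,[0.02,0.14,-0.035],0],[1,[0.025,0.18,-0.035],0],[1,[0.028,0.22,-0.035],0],[1,[0.03,0.248,-0.035],0],[1,[0.03,0.26,-0.035],0],[1,[0.03,0.26,-0.035],0],[1,[0.03,0.26,-0.035],0]]'; python3 -c "
from h import *
go([.560,.082,.104],96.5)
grab('wrist','w3.png')"
```

```text
clock: 18.5
tcp_pos: [0.5604, 0.0795, 0.1732]
eef_rot: [[-0.994, -0.11, -0.0], [-0.11, 0.994, -0.001], [0.0, -0.001, -1.0]]
ft_force: [0.1, -0.2, -3.6]
gripper_width: 0.0571
finger_force: 33.0
t 18.5 shift [0.0001 0.0026 0.0692] yaw now 96.32 turn -0.18
```

View pics/w3.png

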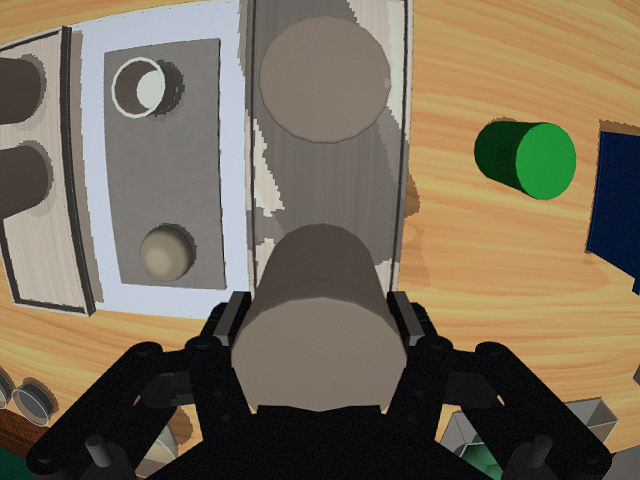

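The held tub at (320,350) is over the pan centreline (rims at x≈250 and x≈400), well clear of the 80 g tub at (325,80). I'll lower it gently and follow the pan down to level.

```bash
python3 -m handwheel '[[1,[0,0.002,0.025],0],[1,[0,0.002,0.05],0],[1,[0,0.002,0.06],0],[1,[0,0.002,0.064],0],[1,[0,0.002,0.067],0],[1,[0,0.002,0.069],0],[1,[0,0.002,0.071],0],[1,[0,0.002,0.073],0],[1,[0,0.002,0.075],0],[1,[0,0.002,0.0765],0],[1,[0,0.002,0.077],0],[1,[0,0.002,0.077],0]]'; python3 -c "
from h import *
weigh(6)
s=robot.state();print(s['tcp_pos'])"
```

```text
clock: 20.05
tcp_pos: [0.5601, 0.0834, 0.0963]
eef_rot: [[-0.994, -0.112, 0.0], [-0.112, 0.994, 0.0], [-0.0, 0.0, -1.0]]
ft_force: [0.8, -1.2, 0.4]
gripper_width: 0.057
finger_force: 33.0
F [ 0.603 -0.414  0.575] sd [0.692 0.466 0.248] 0.056398403032940116
[0.56005161 0.08336595 0.09634076]
```

Tool force is about zero, so the pan carries the tub. I'll release, retreat and check the pans.

```bash
python3 -m handwheel '[[0.7,[0,0,0],0],[0,[0,0,0],0],[0,[0,0,0],0],[0,[0,0,0],0],[0,[0,0,-0.02],0],[0,[0,0,-0.06],0],[0,[0,0,-0.12],0],[0,[0,0,-0.18],0]]'; python3 -m handwheel '[[0,[0.03,0.03,0],0],[0,[0.06,0.08,0],0],[0,[0.09,0.13,0],0],[0,[0.12,0.18,0],0],[0,[0.15,0.23,0],0],[0,[0.18,0.28,0],0],[0,[0.2,0.31,0],0],[0,[0.2,0.31,0],0],[0,[0.2,0.31,0],0]]'; python3 - <<'E'
from h import *
p,d,c=grab('top','top2.png');W=pts(d,c)
cv2.imwrite('pics/crop2.png',cv2.resize(p[170:300,200:460,::-1],None,fx=3,fy=3))
roi=np.zeros((480,640),bool);roi[175:285,260:400]=1
m=((W[...,2]>.125)&(W[...,2]<.18)&roi).astype(np.uint8)
n,l,s,c=cv2.connectedComponentsWithStats(m)
for i in range(1,n):
    if s[i,4]>40:
        q=W[l==i]; zt=np.median(q[:,2]); q=q[q[:,2]>zt-.006]
        (cx,cy),r=cv2.minEnclosingCircle(q[:,:2].astype(np.float32))
        print(s[i,4],'ctr',np.round([cx,cy,r],4),'ztop',zt.round(4))
E
```

```text
clock: 21.35
tcp_pos: [0.5594, 0.0832, 0.2779]
eef_rot: [[-0.994, -0.112, -0.001], [-0.112, 0.994, 0.0], [0.001, 0.0, -1.0]]
ft_force: [1.1, 0.0, -0.2]
gripper_width: 0.0854
finger_force: 0.0
clock: 22.48
tcp_pos: [0.3269, 0.368, 0.2761]
eef_rot: [[-0.994, -0.111, 0.0], [-0.111, 0.994, -0.001], [-0.0, -0.001, -1.0]]
ft_force: [0.2, -1.7, 0.3]
gripper_width: 0.0852
finger_force: 0.0
346 ctr [0.5594 0.083  0.0293] ztop 0.1476
344 ctr [ 0.5395 -0.1826  0.0293] ztop 0.1453
345 ctr [0.4652 0.0705 0.0291] ztop 0.1474
352 ctr [ 0.4636 -0.193   0.0292] ztop 0.1452
```

View pics/crop2.png

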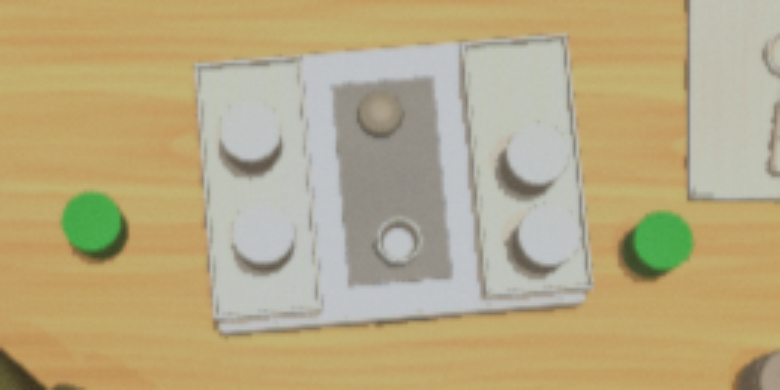

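The crop shows two tubs upright in each pan, and the cup and pebble are untouched. The pans are within about 1 mm of level, which is inside the tubs' weight tolerance. Any other pairing would differ by at least 160 g.

```bash
python3 -c "
from h import *
print(robot.finish_job())"
```

```text
the job is handed in; nothing more can be done
None
```

I've handed the job in: the 80 g and 320 g tubs are in one pan and the 160 g and 240 g tubs in the other, all upright, with each pan about 1 mm from level and nothing else on the table moved.

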